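# Slide the spool crate home into the bench organiser

## Robot

A 7-joint arm with a two-finger parallel gripper is mounted at the origin on the work surface. World frame = base frame: x ahead of the robot, y to its left, z up, the work surface at z = 0. Lengths are in m, angles in rad, forces in N, time in s.
With the tool pointing down it reaches from about 0.4 to 0.9 m from the base axis. Payload 5.6 kg.
Tool frame: the origin (TCP) lies midway between the tips of the shut fingers; the grasp point (between the pads) lies 19 mm behind it; z points along the fingers, y is the line along which they close (so a half turn about z gives the same grasp; the last joint's range is limited). The gripper opens to 92 mm and grips with 3 to 60 N. Pads are 20 mm wide; open, the fingers measure 128 mm over their backs; the gripper's body (75 mm by 189 mm) begins 69 mm behind the grasp point.
Start: joints at [1.136, 0.468, -0.012, 1.603, 0.006, 1.071, -0.056], TCP at [0.248, -0.601, 0.215] pointing down, gripper open.
Joint ranges: [-2.53, 2.53], [-0.31, 2.02], [-1.57, 1.55], [0.28, 2.44], [-1.29, 4.43], [0.15, 1.84], [-2.92, 2.92]. Speed limits (rad/s): [2.57, 2.57, 3.14, 3.14, 3.14, 3.14, 3.14].

## Interface

Orientations are given as a 3x3 rotation matrix whose columns are the frame's x, y, z axes.
In Python, from station import env, effector, solver, viewer, workorder, search_frame, tip_of gives the robot as it stands. Calls block until the motion is done:
- env.reach(position, orientation): joint-space move of the TCP to a pose.
- env.movel(position, frame=None, rate=0.15): straight line of the TCP; frame=None keeps the orientation; rate is the mean speed in m/s.
- env.goto_joints(angles): joint-space move.
- effector.release() and effector.grasp(squeeze=None): open the fingers fully, or close them until they stop; squeeze is the grip in N (None keeps the last).
- env.pause(seconds).
- solver.inverse_kinematics(position, orientation): joint angles nearest the present ones, or None.
- env.sense(): the state.
- viewer.read_camera(name): name is "scene" or "top"; returns (picture, depth): 420x560x3 uint8, red, green, blue; 420x560 float32, m along the optical axis (not along the pixel's ray), 0 where there is no reading.
- viewer.camera_info(name): a dict with "intrinsics" (3x3 intrinsics, pixels), "dist_coeffs" ([k1, k2, p1, p2, k3] as OpenCV has them; the pictures are not rectified), "eye" and "rotation" of the camera in the world. Camera axes: x right, y up, looking along -z (the intrinsics and any distortion apply to the point x, -y, -z); pixel columns grow to the right and rows downward; lengths in m; the calibration is good to about 2 mm. A picture is of the moment at which its call begins. camera_info takes no time and is no camera call.
A pose or a line that the arm cannot do raises env.PlanningError and nothing moves.
- workorder.finish_job(): hands the job in; it is judged then, once.
Trained networks look in the newest picture that a camera, given by its name, has taken for a name from the list of things; names that differ only in an ending like _2 or _b are one class to them, and where a whole thing is asked for, a point or a joint stands for the part that bears it (a point fixed in the world has none). Each returns a list of dicts, best first, with "score" (0 to 1); they miss things now and then, are a little off and sometimes report something else, mostly with a low value. They report only what shows in the picture. A call takes as long as a camera call.
- search_frame(camera, name): "at" ([x, y, z] in m, in world coordinates, good to about 4 mm: the middle of the surface that is visible of it).
- tip_of(camera, name): "at" ([x, y, z] in m, in world coordinates, good to about 4 mm: a listed point, or the origin of a listed thing).
The state is a dict: "t": time; "joint_positions": joint angles; "joint_velocities": joint speeds; "tau": joint torques, N m; "ee_pos": TCP position; "tcp_rot": TCP orientation; "wrist_force": force on the tool from outside, world axes, zero at the start; "moment": the same for the moment, N m; "gripper_width": finger opening in m; "grasp_force": force on a finger pad.
Only numpy, scipy, OpenCV 4.12 (cv2) and the standard library are available. Lean on these libraries where they do the work, as an engineer would, in place of code of your own. Each camera call takes 0.05 s, during which the arm holds its last target. There are 200 camera calls.

## Task

Put the heavy crate of wire spools away: push it across the bench into the empty bay of the organiser until its back is fully home against the back board. It is tall and narrow, so push it low, near its base and never above half its height, so that it slides flat on the bench and does not tip; do not grip or lift it. Leave the loose spool, the pliers and the round bead box where they lie, and finish with the hand clear of everything.

Things in the scene. Friction and masses are not known exactly. Their poses are not given: they have to be found in the camera images.
- crate: Tall narrow wooden crate with six wire spools, 1.3 to 2.3 kg; slides at 6 to 16 N. 80 mm deep (its x), 160 wide (y), 190 high. Origin: centre of its underside, on the bench. Its back (+x) looks to the bay; front (-x) and back are flat slats, the lowest up to 65 mm. Pushed across its depth it slides if pushed below about 50 mm and may tip above 55 mm. Starts turned up to 0.3 rad from the bay.
- organiser: Plywood organiser, fixed. Origin: on the bench, mid front face of the bay's back board; x points into the bay (to the robot's left and ahead), z up. The bay has no floor; back board and 12 mm side cheeks are 70 mm high. Beside it a plier rack (y = 100 to 227 mm, 170 high) and drawers (y = -100 to -227, 138 high, knobs out to x = -98). Crate home: its origin at x = -40 mm, its x axis along this x.
- bay_mouth (a point): Middle of the open front of the organiser's bay, on the bench, 80 mm before the back board (organiser x = -80 mm). The bay is 200 mm wide between its cheeks (y = -100 to 100 mm) and 80 mm deep, so the crate at home is level with its front. The crate's origin starts 130 to 170 mm before this point and up to 40 mm off the middle line.
- spool: Bystander: one loose spool of copper wire, 68 mm diameter, 58 mm high, standing on its flange at one side before the organiser. Origin: centre of its underside.
- beadbox: Bystander: round clear box with a white lid, 75 mm diameter, 30 mm high, at the other side before the organiser. Origin: centre of its underside.
- pliers: Bystander: pliers with black grips lying flat, 145 mm long (x, jaws to +x), 52 mm wide, 13 mm high, behind the organiser's back board. Origin: on the bench, at the middle of their length.

How it is judged:
By the outcome, as a careful person would: the job done as asked, in the order asked, and still so for the second after the job is handed in, with the robot touching nothing.
It also fails if it takes over 45 s, if anything falls off the work surface, if the arm or the gripper's body presses on something with over 40 N, if the wrist force passes 120 N, or if a joint passes its speed limit or range.

## Working session

There is one attempt and no reset: what is moved stays moved. The work goes in short steps, each a Python script; the robot and the scene stay as the last script left them, time stands still between calls to the robot, and variables do not carry over. Pictures are saved under pics/ and viewed, at most 10 in all, crops included, and the job is handed in when it is done.

```bash
mkdir -p pics; ls; python3 - <<'E'
from station import *
from station import env, effector, solver, viewer, workorder, search_frame, tip_of
import cv2, numpy as np
for c in ("scene","top"):
    p,d=viewer.read_camera(c); cv2.imwrite(f"pics/{c}0.png",p[:,:,::-1]); np.save(f"pics/{c}_d.npy",d)
    i=viewer.camera_info(c); print(c,np.round(i["eye"],3),np.round(i["rotation"],3).tolist(),i["intrinsics"],i["dist_coeffs"])
    for n in ("crate","organiser","bay_mouth","spool","beadbox","pliers"):
        for f in (search_frame,tip_of):
            try: print(n,f.__name__,[(np.round(r["at"],3).tolist(),round(r["score"],2)) for r in f(c,n)][:2])
            except Exception as e: print(n,e)
E
```

```text
pics
scene [1.027 0.276 0.486] [[-0.412, -0.612, 0.675], [0.911, -0.28, 0.302], [0.004, 0.74, 0.673]] [[385.01282155   0.         277.24453186]
 [  0.         385.01282155 211.62605512]
 [  0.           0.           1.        ]] [0.0149399 0.        0.        0.        0.       ]
crate call [([0.5, -0.046, 0.121], 0.9)]
crate call [([0.47, -0.062, -0.0], 0.69)]
organiser call [([0.708, 0.103, 0.073], 0.78)]
organiser call [([0.597, 0.154, 0.004], 0.79)]
bay_mouth call [([0.714, 0.1, 0.073], 0.87)]
bay_mouth call []
spool call [([0.391, 0.101, 0.062], 0.84)]
spool call [([0.372, 0.098, 0.005], 0.8)]
beadbox call []
beadbox call []
pliers call [([0.596, 0.292, 0.009], 0.83)]
pliers call [([0.583, 0.3, 0.0], 0.79)]
top [0.442 0.077 0.737] [[-0.052, 0.975, -0.216], [-0.999, -0.049, 0.018], [0.006, 0.217, 0.976]] [[471.41437774   0.         280.01851227]
 [  0.         471.41437774 217.42242418]
 [  0.           0.           1.        ]] [-0.08080519  0.          0.          0.          0.        ]
crate call [([0.472, -0.056, 0.176], 0.76)]
crate call [([0.471, -0.062, -0.004], 0.79)]
organiser call [([0.597, 0.144, 0.08], 0.78)]
organiser call [([0.6, 0.152, -0.002], 0.68)]
bay_mouth call [([0.597, 0.148, 0.082], 0.89)]
bay_mouth call []
spool call [([0.373, 0.1, 0.058], 0.98)]
spool call [([0.369, 0.103, -0.002], 0.66)]
beadbox call [([0.687, -0.062, 0.031], 0.94)]
beadbox call [([0.688, -0.062, 0.003], 0.69)]
pliers call [([0.588, 0.289, 0.013], 0.57), ([0.599, 0.146, 0.08], 0.19)]
pliers call [([0.581, 0.295, -0.002], 0.85)]
```

View pics/scene0.png

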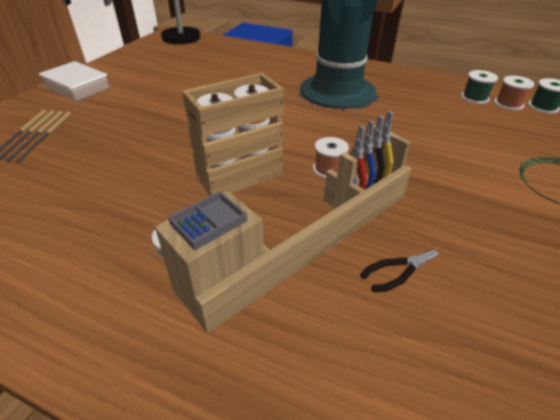

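View pics/top0.png

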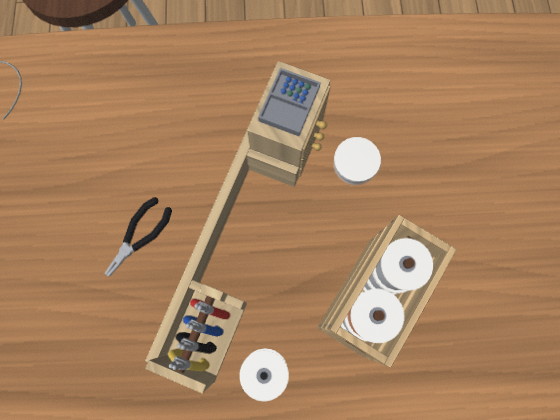

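The scene picture shows the crate at about (235,135), the drawers at (210,250), the rack at (370,165) and the pliers at (400,270). In the top picture the crate is at (390,290), the empty bay lies between the rack (200,335) and the drawers (285,120), the spool is at (264,375) and the bead box at (357,160). The networks agree with both pictures. Next I fit the poses from the depth data.

```bash
cat > h.py <<'E'
from station import env, effector, solver, viewer, workorder, search_frame, tip_of
import cv2, numpy as np
def cloud(c,d=None):
    if d is None: p,d=viewer.read_camera(c)
    i=viewer.camera_info(c); v,u=np.nonzero(d>0)
    n=cv2.undistortPoints(np.c_[u,v].astype(float)[:,None],np.array(i["intrinsics"]),np.array(i["dist_coeffs"]))[:,0]
    z=d[v,u]; P=np.c_[n[:,0]*z,-n[:,1]*z,-z]
    return P@np.array(i["rotation"]).T+np.array(i["eye"])
def sel(P,z0,z1,c,r):
    return P[(P[:,2]>z0)&(P[:,2]<z1)&(np.hypot(*(P[:,:2]-c).T)<r)]
def crate(c,ctr,d=None):
    Q=sel(cloud(c,d),.181,.2,ctr,.11)
    (x,y),(w,h),a=cv2.minAreaRect(Q[:,:2].astype(np.float32)); a=np.deg2rad(a)
    if w>h: a+=np.pi/2      # x axis along the short side
    a=(a+np.pi/2)%np.pi-np.pi/2
    return np.array([x,y]),a,(w,h),len(Q),Q[:,2].mean()
E
python3 - <<'E'
from h import *
for c in ("scene","top"):
    d=np.load(f"pics/{c}_d.npy"); print(c,crate(c,[.471,-.06],d))
    P=cloud(c,d)
    # back board top
    for nm,z0,z1,ctr,r in (("board",.062,.078,[.6,.15],.085),("drawers",.13,.146,[.70,.02],.15),):
        Q=sel(P,z0,z1,ctr,r)
        (x,y),(w,h),a=cv2.minAreaRect(Q[:,:2].astype(np.float32)); print(nm,x,y,w,h,np.deg2rad(a),len(Q),Q[:,2].mean())
        m=Q[:,:2].mean(0); U,S,V=np.linalg.svd(Q[:,:2]-m,full_matrices=False); print("  pca",m,V[0],np.arctan2(V[0,1],V[0,0]))
    Q=sel(P,-.02,.02,[.5,.05],.03); print("bench z",Q[:,2].mean() if len(Q) else None)
E
```

```text
scene (array([ 0.47195095, -0.05930692]), np.float64(0.954564419526208), (0.0842696875333786, 0.1602105349302292), 1451, np.float64(0.18684430741643202))
board 0.6044296026229858 0.1594732105731964 0.016848795115947723 0.1690233051776886 1.138037576505037 959 0.06896643710721342
  pca [0.61023256 0.15889301] [ 0.90647598 -0.42225738] -0.43593415816619746
drawers 0.7340610027313232 0.047391124069690704 0.08169583976268768 0.1154986023902893 1.1339979606055504 3106 0.13919908440873627
  pca [0.74392413 0.05367284] [ 0.88653649 -0.46265869] -0.4809918182094208
bench z 7.204995190319854e-06
top (array([ 0.47266322, -0.06139731]), np.float64(0.9492725187031388), (0.08087407052516937, 0.16069306433200836), 3285, np.float64(0.1882252334969659))
board 0.6037350296974182 0.15815983712673187 0.01607700064778328 0.16885681450366974 1.137667397113516 1253 0.0684713506075492
  pca [0.60161611 0.15842038] [-0.90750387  0.42004372] 2.708099158813982
drawers 0.734411358833313 0.04471394419670105 0.08276437968015671 0.11672760546207428 1.1325842215408817 3601 0.1383880984104226
  pca [0.72790864 0.04657552] [-0.89497801  0.44611026] 2.6791782318221906
bench z -0.0012075253662769923
```

```bash
cat >> h.py <<'E'
O=np.array([.598,.153]); TH=1.136
def R2(a): return np.array([[np.cos(a),-np.sin(a)],[np.sin(a),np.cos(a)]])
def toorg(p,a): return R2(TH).T@(np.asarray(p)-O), a-TH
def hand(q,yaw,gap,z,s,phi=np.deg2rad(42)):
    """TCP pose gap behind the front of a crate at organiser-frame q,yaw; s = sign of the tool's y"""
    a=TH+yaw; f=np.array([np.cos(a),np.sin(a),0]); up=np.array([0,0,1.])
    p=O+R2(TH)@np.asarray(q)-(.04+gap)*f[:2]
    tz=np.sin(phi)*f-np.cos(phi)*up; ty=s*np.cross(up,f); tx=np.cross(ty,tz)
    return np.r_[p,z],np.c_[tx,ty,tz]
def path(q,yaw,straight,arc):
    """crate poses: ahead along its heading, then an arc to yaw 0, then straight on to x=-.04"""
    q=np.array(q,float); out=[]; s=0; ds=.004; k=-yaw/arc
    while q[0]<-.04:
        if straight<=s<straight+arc-1e-9: yaw+=k*ds
        q=q+ds*np.array([np.cos(yaw),np.sin(yaw)]); s+=ds; out.append((q.copy(),yaw))
    return out
E
python3 - <<'E'
from h import *
q,y=toorg([.4723,-.0604],.951); print(q,y)
pa=path(q,y,.064,.1); print(len(pa),pa[31],pa[-1])
for s in (1,-1):
    for (w,g,z) in (((q,y),.09,.15),((q,y),.06,.025),((q,y),.008,.025),(pa[20],.008,.025),(pa[-1],.008,.025),(pa[-1],.08,.03)):
        j=solver.inverse_kinematics(*hand(w[0],w[1],g,z,s)); print(s,None if j is None else np.round(j,2))
print(env.sense()["t"])
E
```

```text
[-0.24649245  0.02411479] -0.18499999999999994
53 (array([-0.12009796,  0.00455175]), -0.06659999999999999) (array([-0.0361203,  0.0034865]), -1.9081958235744878e-17)
1 [ 0.64  0.36  0.23  2.23 -0.96  1.05 -2.19]
1 [ 0.71  0.63  0.06  2.25 -1.19  0.84 -1.91]
1 [ 0.66  0.63 -0.02  2.27 -1.27  0.76 -1.94]
1 [ 0.69  0.65 -0.28  2.23 -1.29  0.58 -2.04]
1 [ 1.14  1.38 -1.36  2.08  1.23  0.59  1.98]
1 [ 0.41  0.65 -0.09  2.14 -1.25  0.71 -2.1 ]
-1 [ 1.28  0.42 -0.52  2.19 -0.71  0.86  0.71]
-1 [ 1.24  0.72 -0.56  2.22 -0.76  0.54  0.86]
-1 [ 1.18  0.74 -0.62  2.24 -0.83  0.45  0.84]
-1 [ 1.04  0.78 -0.71  2.21 -0.86  0.34  0.76]
-1 [ 0.78  0.83 -0.73  2.09 -0.75  0.31  0.55]
-1 [ 0.89  0.79 -0.68  2.11 -0.72  0.42  0.62]
1.3
```

```bash
python3 - <<'E'
from h import *
q,y=toorg([.4723,-.0604],.951)
def st(): s=env.sense(); print(round(s["t"],2),np.round(s["ee_pos"],3),np.round(s["wrist_force"],1),round(s["gripper_width"],3))
env.reach(*hand(q,y,.09,.15,-1)); st()
env.movel(*hand(q,y,.06,.025,-1)); st()
env.movel(*hand(q,y,.02,.025,-1),rate=.1); st()
g=.02
while g>-.006:
    g-=.003; env.movel(*hand(q,y,g,.025,-1),rate=.04)
    f=env.sense()["wrist_force"]
    if np.hypot(*f[:2])>3: break
print("contact gap",g); st(); print(np.round(env.sense()["moment"],2))
p,d=viewer.read_camera("top"); cv2.imwrite("pics/top1.png",p[:,:,::-1]); print(crate("top",[.472,-.06],d))
p,d=viewer.read_camera("scene"); cv2.imwrite("pics/scene1.png",p[:,:,::-1])
cv2.imwrite("pics/b1.png",np.hstack([cv2.resize(cv2.imread(f"pics/{c}1.png"),(400,300)) for c in("top","scene")]))
E
```

```text
2.96 [ 0.397 -0.167  0.15 ] [0.  0.2 0. ] 0.092
3.97 [ 0.414 -0.142  0.025] [-0.4 -0.2  0.1] 0.092
4.52 [ 0.437 -0.109  0.025] [ 0.9 -0.4  0.7] 0.092
contact gap 0.005000000000000004
5.77 [ 0.446 -0.098  0.025] [-5.4 -6.4  6. ] 0.092
[-0.78  0.96  0.35]
(array([ 0.47287649, -0.06088673]), np.float64(0.9479123757554082), (0.08086555451154709, 0.16015982627868652), 3276, np.float64(0.18818126514335481))
```

View pics/b1.png

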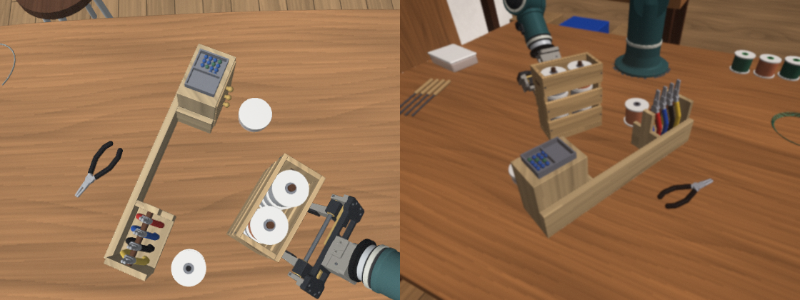

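The hand sits behind the crate's front, with both open fingers low and the body clear of it (top view, hand at about (325,245)). I'll push the first half of the path and then check.

```bash
python3 - <<'E'
from h import *
q,y=toorg([.4723,-.0604],.951); F=[]
for w in path(q,y,.064,.1)[1:27:2]:
    env.movel(*hand(*w,.007,.025,-1),rate=.06)
    s=env.sense(); F.append((round(float(np.hypot(*s["wrist_force"][:2])),1),round(float(s["wrist_force"][2]),1)))
    if F[-1][0]>32: print("high");break
print(F,s["t"],s["ee_pos"])
for c in ("top","scene"):
    r=crate(c,O+R2(TH)@w[0]); print(c,toorg(r[0],r[1]),r[2:],"expected",w)
E
```

```text
[(7.3, 2.4), (6.9, 1.3), (6.7, 0.3), (5.3, 0.2), (5.4, -0.6), (5.7, -0.8), (6.2, -0.0), (6.2, -0.8), (5.9, -1.1), (6.9, -1.6), (5.8, -0.9), (7.3, -0.3), (6.1, -1.5)] 9.5167 [ 0.50816135 -0.01861806  0.02400891]
top (array([-0.14727058,  0.00352866]), np.float64(-0.11527533530322587)) ((0.08017738908529282, 0.1607186645269394), 2969, np.float64(0.1883487312838265)) expected (array([-0.1440092 ,  0.00659152]), -0.11100000000000002)
scene (array([-0.14565988,  0.00413097]), np.float64(-0.11822378752508)) ((0.0821014940738678, 0.16056188941001892), 1792, np.float64(0.18714083386647434)) expected (array([-0.1440092 ,  0.00659152]), -0.11100000000000002)
```

```bash
python3 - <<'E'
from h import *
q,y=toorg([.4723,-.0604],.951); F=[]
pa=path(q,y,.064,.1); W=[w for w in pa[27::2] if w[0][0]<-.052]
x=W[-1][0][0]; qy=W[-1][0][1]
W+=[(np.array([x+.002*i,qy]),0.) for i in range(1,14)]
for w in W:
    env.movel(*hand(*w,.007,.025,-1),rate=.05)
    s=env.sense(); f=s["wrist_force"]; F.append((round(float(w[0][0]),3),round(float(np.hypot(*f[:2])),1),round(float(f[2]),1)))
    if F[-1][1]>20: break
print(F,s["t"],s["ee_pos"],np.round(s["moment"],2))
for c in ("top","scene"):
    r=crate(c,O+R2(TH)@w[0]); print(c,toorg(r[0],r[1]),r[2:])
E
```

```text
[(-0.136, 7.3, -0.4), (-0.128, 6.2, -0.5), (-0.12, 7.3, -1.2), (-0.112, 7.2, -0.3), (-0.104, 6.7, -0.7), (-0.096, 6.9, -0.3), (-0.088, 7.1, -0.0), (-0.08, 7.2, -0.4), (-0.072, 7.3, 1.1), (-0.064, 7.8, 0.2), (-0.056, 7.1, 0.8), (-0.054, 10.7, 3.5), (-0.052, 11.4, 3.7), (-0.05, 12.0, 5.3), (-0.048, 11.6, 4.4), (-0.046, 12.9, 4.2), (-0.044, 12.6, 4.8), (-0.042, 13.0, 4.8), (-0.04, 12.5, 4.5), (-0.038, 12.6, 4.6), (-0.036, 11.9, 4.9), (-0.034, 17.4, 9.4), (-0.032, 27.6, 17.0)] 16.0083 [0.56186743 0.07538738 0.02341715] [-2.07  1.68  0.8 ]
top (array([-0.04049964, -0.00045455]), np.float64(-0.0017293316988256091)) ((0.0805026963353157, 0.16096170246601105), 3005, np.float64(0.18811422525138094))
scene (array([-0.03887954,  0.00057167]), np.float64(0.0030098966190250653)) ((0.08197858184576035, 0.16158002614974976), 2202, np.float64(0.18743371900366312))
```

The crate is home: x is about -40 mm, y about 0 and yaw about 0, and the force rose to 28 N against the board. Now I'll back away.

```bash
python3 - <<'E'
from h import *
q=np.array([-.032,.0035])
env.movel(*hand(q,0,.09,.027,-1),rate=.08)
env.movel(*hand(q,0,.18,.16,-1),rate=.12)
env.goto_joints([1.136,.468,-.012,1.603,.006,1.071,-.056]); env.pause(.3)
s=env.sense(); print(s["t"],s["ee_pos"],np.round(s["wrist_force"],1))
for c in ("top","scene"):
    p,d=viewer.read_camera(c); cv2.imwrite(f"pics/{c}2.png",p[:,:,::-1])
    r=crate(c,O+R2(TH)@[-.04,0],d); print(c,toorg(r[0],r[1]),r[2:])
    for n in ("spool","beadbox","pliers"): print(n,[np.round(x["at"],3) for x in tip_of(c,n)[:1]])
    # crate back vs board front: rows of org-frame heights
cv2.imwrite("pics/b2.png",np.hstack([cv2.resize(cv2.imread(f"pics/{c}2.png"),(400,300)) for c in("top","scene")]))
E
```

```text
21.1333 [ 0.24861982 -0.60034809  0.21403229] [-0.5 -0.4 -0.3]
top (array([-0.04048043, -0.00049282]), np.float64(0.0007169149204668823)) ((0.08063963800668716, 0.16102443635463715), 3017, np.float64(0.18809937680252042))
spool [array([ 0.373,  0.105, -0.002])]
beadbox [array([ 0.69 , -0.064,  0.002])]
pliers [array([0.578, 0.298, 0.001])]
scene (array([-0.03867352,  0.00068148]), np.float64(-0.006218089716153896)) ((0.081596240401268, 0.16102933883666992), 2198, np.float64(0.18743701409779306))
spool [array([0.598, 0.15 , 0.   ])]
beadbox []
pliers [array([ 0.583,  0.303, -0.001])]
```

View pics/b2.png

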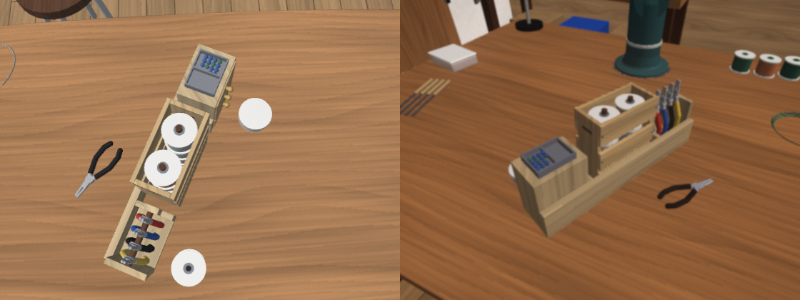

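```bash
python3 -c "
import cv2
a=cv2.imread('pics/top2.png')[120:320,140:340];b=cv2.imread('pics/scene2.png')[110:310,190:390]
import numpy as np
cv2.imwrite('pics/crop2.png',cv2.resize(np.hstack([a,b]),(800,400),interpolation=cv2.INTER_CUBIC))"
```

```text
(no output)
```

View pics/crop2.png

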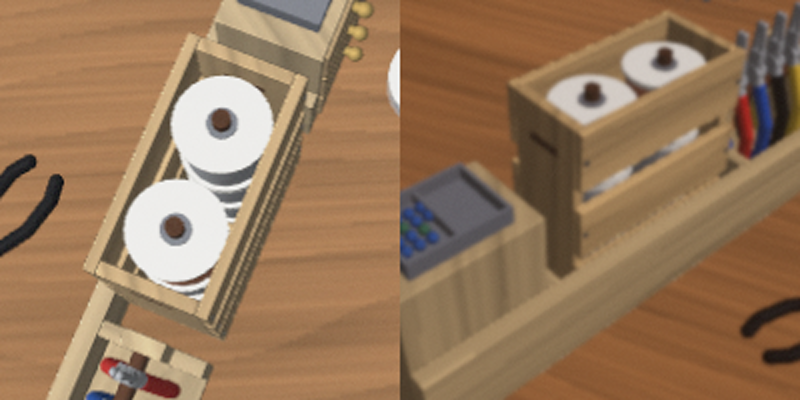

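The crate stands upright and square in the bay with its back flush on the back board; the crop shows no gap at about (575,265). The spool, bead box and pliers have not moved, and the hand is well away.

```bash
python3 -c "
from station import workorder
print(workorder.finish_job())"
```

```text
the job is handed in; nothing more can be done
None
```

I pushed the crate low and flat into the bay until its back met the back board, left the spool, bead box and pliers where they lay, moved the hand clear, and handed the job in at about 21 s.

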